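# Slide the recording cartridge out of its cradle and lay it in the carrying tray

### The arm

A 7-joint arm with a two-finger parallel gripper is mounted at the origin on the work surface. World frame = base frame: x ahead of the robot, y to its left, z up, the work surface at z = 0. Lengths are in m, angles in rad, forces in N, time in s.
With the tool pointing down it reaches from about 0.4 to 0.85 m from the base axis. Payload 4.4 kg.
Tool frame: the origin (TCP) lies at the very end of the fingers, on their centre line; the grasp point (between the pads) lies 19 mm behind it (env.pinch_z is the distance from the TCP to the grasp point, in m); x points along the fingers, y is the direction in which the jaws open and shut, and the axes are right-handed (so a half turn about x gives the same grasp; the last joint's range is limited). The gripper opens to 94 mm and grips with 3 to 60 N. Pads are 16 mm wide; open, the fingers measure 119 mm over their backs; the gripper's body (75 mm by 177 mm) begins 78 mm behind the grasp point.
Start: joints at [-1.294, 0.628, 0.038, 1.517, -0.027, 0.996, -0.02], TCP at [0.218, 0.612, 0.205] pointing down, gripper open.
Joint ranges: [-3.06, 3.06], [-0.37, 2.12], [-1.25, 1.32], [0.18, 2.47], [-1.1, 4.24], [0.23, 1.98], [-2.94, 2.94]. Speed limits (rad/s): [2.57, 2.57, 3.14, 3.14, 3.14, 3.14, 3.14].

### API

Orientations are given as [roll, pitch, yaw] about the fixed x, y, z axes, in that order (R = Rz(yaw) Ry(pitch) Rx(roll)).
In Python, from station import env gives the robot as it stands.
- The arm moves only by the tool play_rows, never from a script. Its argument "commands" is text: rows parted by semicolons, each of 7 numbers parted by spaces: the closure, from -1 (fully open) to 1 (shut), then the shift along the tool's x, y, z in cm, then the turn, a rotation vector about the tool's x, y, z in degrees. In form: grip x y z ax ay az; .... A call has 1 to 10 rows; each row is the pose to reach, as a shift and turn from the pose measured when the call began, along the tool's axes at that moment; what a row does not reach only later rows make up. A row lasts 1/10 s, in which the tool goes at most 50 mm and 8.59 degrees, less where a joint would pass 70% of its speed; a pose out of reach is approached as far as the arm can. A call with a gripper value outside its range is refused whole. The fingers move at their own pace and stop on an object; the grip force is fixed at half the most. Time passes only in rows, so rows that repeat a pose let the fingers close. It gives the time, the measured TCP pose, the force and the opening at its end, in the units of the state.
- env.get_obs(): the state, without advancing time (a new reading comes with each control period).
- env.read_camera(name): name is "scene" or "top" or "wrist"; returns a dict with "image" (480x640x3 uint8, red, green, blue), "fx", "fy", "cx", "cy" (pixels), "world_from_camera" (4x4, takes a point from camera to world coordinates). Camera axes: x right, y up, looking along -z (the intrinsics and any distortion apply to the point x, -y, -z); pixel columns grow to the right and rows downward; lengths in m; the calibration is good to about 2 mm. A picture is of the moment at which its call begins. There is no depth.
- env.close_job(): hands the job in, once; it reports no verdict.
The state is a dict: "clock": time; "q": joint angles; "joint_vel": joint speeds; "joint_efforts": joint torques, N m; "tool_pos": TCP position; "ee_rot": TCP orientation; "ft_force": force on the tool from outside, world axes, zero at the start; "ft_torque": the same for the moment, N m; "gripper_width": finger opening in m.
Only numpy, scipy, OpenCV 4.12 (cv2) and the standard library are available. Lean on these libraries where they do the work, as an engineer would, in place of code of your own. Each camera call takes 0.05 s, during which the arm holds its last target. There are 200 camera calls.

### The job

The flat recording cartridge lies sunk in the cradle on top of the recorder, where its sides cannot be grasped: press on it lightly and slide it along the cradle, out over the open front edge, until a good third of it sticks out, never pressing hard, for the worn cradle gives a little before it takes the load. Then take it by the part that sticks out and lay it flat and lengthways, same side up, in the open carrying tray without dropping it, and let go. Leave everything else where it is.

Things in the scene. Friction and masses are not known exactly. Their poses are not given: they have to be found in the camera images.
- cart_center (a point): centre (half-way up) of the recording cartridge: flat aluminium slab 130 x 52 x 10 mm (x, y, z), 0.16 to 0.29 kg, black cap on its rear (+x) end, label in front; +x as the cradle's. At the start its front end lies 2 to 10 behind the cradle's front edge and its top is level with the side walls. It slides on the bed with friction about 0.38, clearly less than under rubber fingertips.
- thumb_grip (a point): middle of the thumb-grip ribs on the cartridge's top face, 32 behind its centre (+x) and 5 above it; turns with the cartridge. The place to press. About 9 N is right for dragging it; under 6 N the fingers may slip; more than 16 N between cartridge and cradle (its weight included) does damage. Wait until the force has built up and settled before dragging, and keep it as it moves.
- cradle_edge (a point): middle of the front edge of the grey cradle's bed, level with the bed's top face (under the cartridge), 56 to 68 mm above the table; +x runs to the rear along the bed, z up. Bed 155 long; side walls 10 high, 16 thick, 56 apart; end wall at the rear from x = 143; open in front. It may lean forwards or back by up to 2.3 degrees.
- recorder: black recorder that carries the cradle, fixed: 200 deep (x) x 220 wide x 48 mm high; origin in the middle of its underside; front face, with knobs, at x = -100. The cradle's edge stands 10 ahead of that face, and the air before it is free. The cradle's worn mounts have loose play: under a light touch it first sinks slowly by an unknown 1 to 6 mm and stays down, then it is firm, sinking 1 mm for every 12 N.
- tray_in (a point): centre of the inner floor (5 above the table) of the open grey plastic carrying tray, fixed: inside 190 (its x) x 150 mm (its y), walls 5 thick, 23 high above this floor. The cartridge is to lie lengthways along the tray's x, either end first, not necessarily central.
- receiver: pocket radio receiver, black box 85 x 42 x 22, on the recorder's top beside the cradle; its origin is the middle of its underside; leave it alone
- tape: roll of white tape standing flat, 96 across, 48 high; its origin is the middle of its underside; leave it alone
- headphones: black headphones lying flat, about 230 x 190, 28 high; leave it alone
- powerbank: grey rounded battery slab 140 x 68 x 16 lying on the bare table (not the cartridge); its origin is the middle of its underside; leave it alone
- driver: screwdriver with black handle lying on the table; leave it alone
- sprayjar: white jar 60 across, 75 high; its origin is the middle of its underside; leave it alone
- adaptor: small steel cable adaptor 50 x 30 x 18 with a brass stub; its origin is the middle of its underside; leave it alone
Not all that is in view belongs to the job. Of the things like the part that bears cart_center, leave any that is purple; of the rest the larger one is meant.

How it is judged:
On the way:
1. The cartridge, still lying on the cradle's bed, sticks out over its front edge by at least 37 mm (x of cart_center in the frame of cradle_edge between -0.01 and 0.028 m and z of cart_center in the frame of cradle_edge below 0.01 m and angle between the z axis of cart_center and the z axis of cradle_edge, either way round below 0.1 rad and contact force between cart and cradle above 0.3 N), for 0.2 s.
At the end, for the whole second after the job is handed in: The cartridge lies flat (within 4 degrees), same side up, on the floor of the carrying tray, its centre within 60 mm of the tray's centre, lengthways (within 34 degrees), released and at rest (horizontal distance between cart_center and tray_in below 0.06 m and z of cart_center in the frame of tray_in between 0.002 and 0.009 m and angle between cart_center's own z axis and vertical below 0.07 rad and angle between the x axis of cart_center and the x axis of tray_in, either way round below 0.6 rad and linear speed of cart below 0.02 m/s and angular speed of cart below 0.1 rad/s); the robot touches nothing.
It fails at once if The cartridge is pressed on the cradle with more than 16 N (contact force between cart and cradle above 16 N).
It fails at once if The cartridge falls: faster than 0.6 m/s while nothing holds it (linear speed of cart above 0.6 m/s and contact force between the fingers and cart below 0.1 N).
It fails at once if The cartridge is set down on the table, beside the tray (height (world z) of cart_center below 0.03 m and horizontal distance between cart_center and tray_in above 0.12 m).
It fails at once if One of the other things on the bench is moved by more than 30 mm (distance of any of receiver, tape, headphones, powerbank, driver, sprayjar, adaptor from where it was at the start of the episode above 0.03 m).
It also fails if it takes over 72 s, if anything falls off the work surface, if the arm or the gripper's body presses on something with over 40 N, if the wrist force passes 120 N, or if a joint passes its speed limit or range.

## Working session

There is one attempt and no reset: what is moved stays moved. The work goes in short steps, Python scripts to look and compute and a tool call to move; the robot and the scene stay as the last step left them, time stands still between calls to the robot, and variables do not carry over. Pictures are saved under pics/ and viewed, about 8 in all and at most 12, crops included, and the job is handed in when it is done.

Besides the shell and the picture viewer there is one more tool, called after "Emit:" in YAML: its name, and indented under it one key for each argument. play_rows: Moves the arm, as the interface text tells. Its arguments: {"type":"object","properties":{"commands":{"type":"string"}},"required":["commands"]}

```bash
mkdir -p pics; ls; cat > h.py <<'E'
import numpy as np, cv2
from station import env
from scipy.spatial.transform import Rotation as R
np.set_printoptions(precision=4,suppress=True)
def snap(n,f):
    c=env.read_camera(n); cv2.imwrite(f'pics/{f}.png',c['image'][:,:,::-1]); np.savez(f'pics/{f}.npz',**c); return c
def ld(f): return np.load(f'pics/{f}.npz',allow_pickle=True)
def proj(c,p):
    W=c['world_from_camera']; q=(np.asarray(p)-W[:3,3])@W[:3,:3]
    return np.stack([c['fx']*q[...,0]/-q[...,2]+c['cx'], c['fy']*-q[...,1]/-q[...,2]+c['cy']],-1)
def ray(c,uv,z):
    W=c['world_from_camera']; uv=np.atleast_2d(uv).astype(float)
    d=np.stack([(uv[:,0]-c['cx'])/c['fx'],-(uv[:,1]-c['cy'])/c['fy'],-np.ones(len(uv))],1)@W[:3,:3].T
    return W[:3,3]+d*((z-W[2,3])/d[:,2])[:,None]
E
python3 - <<'E'
from h import *
print({k:v for k,v in env.get_obs().items()})
for n in ['top','scene']:
    c=snap(n,n+'0'); print(n,[k for k in c if k!='image'],c['fx'],c['cx'],c['cy'],c['world_from_camera'])
E
```

```text
pics
{'clock': 0.0, 'q': array([-1.2938,  0.6293,  0.0384,  1.5183, -0.027 ,  0.9963, -0.02  ]), 'joint_vel': array([-0.0003, -0.0004,  0.0004,  0.    ,  0.0007, -0.0008,  0.0002]), 'joint_efforts': array([ -0.0002, -54.972 ,   1.1435, -18.6641,  -0.0522,   0.0236,
         0.0002]), 'tool_pos': array([0.2182, 0.6116, 0.2046]), 'ee_rot': array([-1.5695,  1.569 , -1.9123]), 'ft_force': array([0.5143, 0.5673, 0.8198]), 'ft_torque': array([-0.0066, -0.0029, -0.0125]), 'gripper_width': 0.09398340220140614}
top ['fx', 'fy', 'cx', 'cy', 'world_from_camera'] 472.83685216904 316.5165283754481 241.99883477105706 [[ 0.0262  0.9855 -0.1675  0.307 ]
 [-0.9995  0.0283  0.0103  0.0108]
 [ 0.0149  0.1672  0.9858  1.0879]
 [ 0.      0.      0.      1.    ]]
scene ['fx', 'fy', 'cx', 'cy', 'world_from_camera'] 618.5122872734605 308.6108142726587 243.17093233826867 [[ 0.2459 -0.8235  0.5113  1.2319]
 [ 0.9693  0.2092 -0.1293 -0.1993]
 [-0.0005  0.5274  0.8496  1.3371]
 [ 0.      0.      0.      1.    ]]
```

View pics/top0.png

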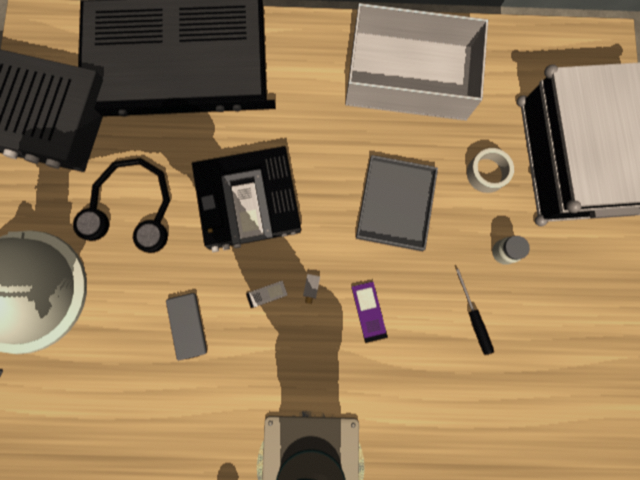

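View pics/scene0.png

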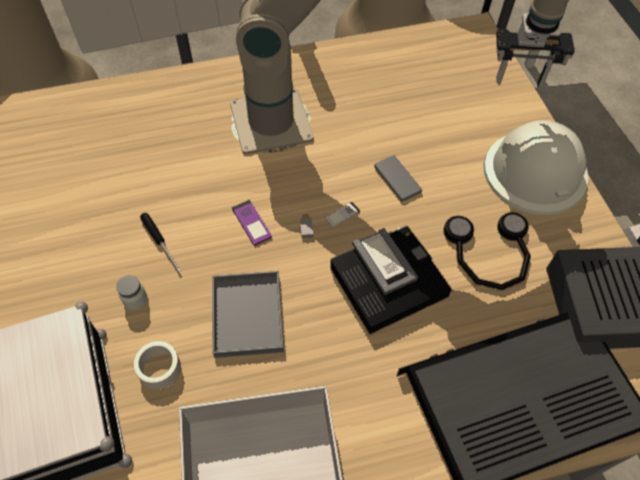

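```bash
python3 - <<'E'
from h import *
a=cv2.imread('pics/top0.png')[125:265,180:320]; b=cv2.imread('pics/scene0.png')[220:345,320:460]
a=cv2.resize(a,(400,400),interpolation=cv2.INTER_CUBIC); b=cv2.resize(b,(400,357),interpolation=cv2.INTER_CUBIC)
b=cv2.copyMakeBorder(b,0,43,0,0,cv2.BORDER_CONSTANT)
cv2.imwrite('pics/z1.png',np.hstack([a,b]))
E
```

```text
(no output)
```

View pics/z1.png

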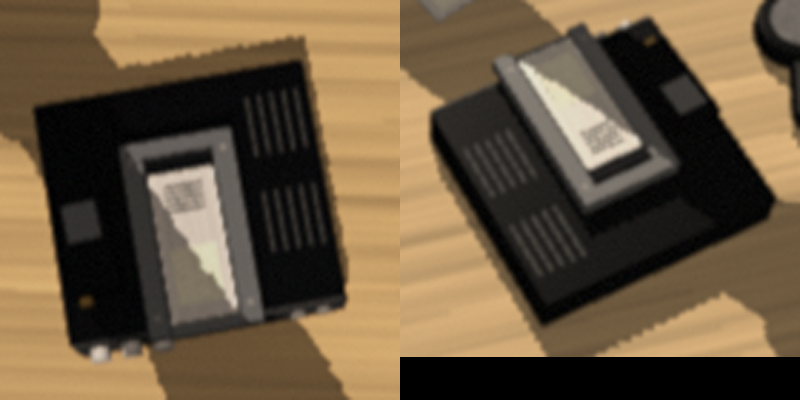

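```bash
python3 - <<'E'
from h import *
c=ld('top0')
P=np.array([[157,345],[262,320],[230,127],[120,143]])/2.857+[180,125]
w=ray(c,P,0.072); print(w); 
e=w[0]-w[1]; print('widths',np.linalg.norm(e),np.linalg.norm(w[2]-w[1]),np.linalg.norm(w[3]-w[0]))
print('yaw+x', np.degrees(np.arctan2(*( (w[2]+w[3])-(w[0]+w[1]))[[1,0]])), np.degrees(np.arctan2(-e[0],e[1])))
t=ray(c,[[372,152],[437,161],[425,249],[356,240]],0.028);print(t,np.linalg.norm(t[0]-t[1]),np.linalg.norm(t[1]-t[2]),t.mean(0))
o=env.get_obs(); Rt=R.from_euler('xyz',o['ee_rot']).as_matrix(); print(Rt)
print(o['tool_pos'])
W=env.read_camera('wrist'); M=W['world_from_camera']; print(W['fx'],Rt.T@(M[:3,3]-o['tool_pos']),Rt.T@M[:3,:3])
E
```

```text
[[0.4662 0.177  0.072 ]
 [0.4878 0.0982 0.072 ]
 [0.6403 0.1296 0.072 ]
 [0.6247 0.2145 0.072 ]]
widths 0.08173634655979767 0.15567071717774908 0.16280123476201974
yaw+x 12.497582180124233 15.311543833902775
[[ 0.7056 -0.1252  0.028 ]
 [ 0.6883 -0.2783  0.028 ]
 [ 0.478  -0.2475  0.028 ]
 [ 0.4943 -0.09    0.028 ]] 0.15416951823076455 0.21254820555345305 [ 0.5915 -0.1852  0.028 ]
[[-0.0005  0.3361  0.9418]
 [-0.0015  0.9418 -0.3361]
 [-1.     -0.0016  0.    ]]
[0.2183 0.6116 0.2047]
403.778929726907 [-0.1801 -0.0007 -0.0783] [[ 0.001   0.2705 -0.9627]
 [ 1.      0.0001  0.0011]
 [ 0.0004 -0.9627 -0.2705]]
```

```bash
python3 - <<'E'
from h import *
s=ld('scene0');c=ld('top0')
print(ray(s,[[540,165],[490,165],[590,165],[540,50]],0.05), ray(c,[[15,290],[85,285]],0.05))
o=env.get_obs()['tool_pos']
for k in (0,.2,.4,.6,1): print(proj(s,o+k*(np.array([.55,.155,.2])-o)),proj(c,o+k*(np.array([.55,.155,.2])-o)))
E
```

```text
[[ 0.3717  0.6526  0.05  ]
 [ 0.339   0.5239  0.05  ]
 [ 0.4044  0.7814  0.05  ]
 [-0.0391  0.8476  0.05  ]] [[0.359  0.6509 0.05  ]
 [0.3739 0.5014 0.05  ]]
[518.3019  84.3127] [-26.3608 363.3399]
[495.413  109.4928] [ 29.7996 327.1746]
[471.1492 136.1856] [ 84.2927 292.083 ]
[445.3827 164.5314] [137.1918 258.0179]
[388.7462 226.8374] [238.4796 192.7922]
```

Emit:
play_rows:
  commands: "1 -7.5 0 0 0 0 0;1 -7.5 0 0 0 0 0;1 -7.5 -5 3 0 0 0;1 -7.5 -14 8 -8 0 0;1 -7.5 -18 14 -16 0 0;1 -7.5 -22 22 -24 0 0;1 -5 -25 30 -32 0 0;1 -2 -28 38 -32.6 0 0;1 1 -32 45 -32.6 0 0;1 3.5 -32 46.6 -32.6 0 0"

```text
clock: 1.15
tool_pos: [0.419, 0.2847, 0.2353]
ee_rot: [-0.745, 1.57, -0.519]
ft_force: [0.7, -0.1, -0.1]
gripper_width: 0.0174
```

Emit:
play_rows:
  commands: "1 0 0 0 0 0 0"

```text
clock: 1.25
tool_pos: [0.4226, 0.2776, 0.2334]
ee_rot: [-1.734, 1.565, -1.519]
ft_force: [-0.5, 0.2, 0.2]
gripper_width: 0.0096
```

```bash
cat >> h.py <<'E'
def go(p,yaw):
    o=env.get_obs(); A=R.from_euler('xyz',o['ee_rot']); y=np.radians(yaw)
    T=R.from_matrix(np.array([[0,-np.sin(y),np.cos(y)],[0,np.cos(y),np.sin(y)],[-1,0,0]]))
    print('pos',o['tool_pos'],'F',o['ft_force'],'w',o['gripper_width'],'shift cm',A.inv().apply(np.asarray(p)-o['tool_pos'])*100,'rot',np.degrees((A.inv()*T).as_rotvec()))
E
python3 -c "
from h import *
go([.55,.155,.17],13)"
```

```text
pos [0.4226 0.2776 0.2334] F [-0.5409  0.2239  0.2405] w 0.009613095427095611 shift cm [  6.4182 -14.6587   9.8311] rot [-0.6731 -0.0569  0.3327]
```

Emit:
play_rows:
  commands: "1 3 -5 3 -0.7 0 0.3;1 5 -10 6.5 -0.7 0 0.3;1 6.4 -14.7 9.8 -0.7 0 0.3;1 6.4 -14.7 9.8 -0.7 0 0.3;1 6.4 -14.7 9.8 -0.7 0 0.3;1 6.4 -14.7 9.8 -0.7 0 0.3"

```text
clock: 1.85
tool_pos: [0.5495, 0.1542, 0.1695]
ee_rot: [-3.062, 1.568, -2.836]
ft_force: [-0.3, 0.4, 0.1]
gripper_width: 0.0003
```

```bash
python3 -c "
from h import *
c=snap('wrist','w1');go([.55,.155,.17],13);print(c['world_from_camera'])
cv2.imwrite('pics/w1b.png',cv2.resize(c['image'][:,:,::-1],(800,600),interpolation=2))"
```

```text
pos [0.5489 0.1557 0.17  ] F [-0.0316 -0.2425 -0.8054] w 0.0005629233054139302 shift cm [-0.0028 -0.0927  0.0885] rot [ 0.0646 -0.1189 -0.031 ]
[[-0.2231 -0.9392 -0.261   0.4734]
 [ 0.9748 -0.2153 -0.0586  0.1359]
 [-0.0012 -0.2675  0.9636  0.3498]
 [ 0.      0.      0.      1.    ]]
```

View pics/w1b.png

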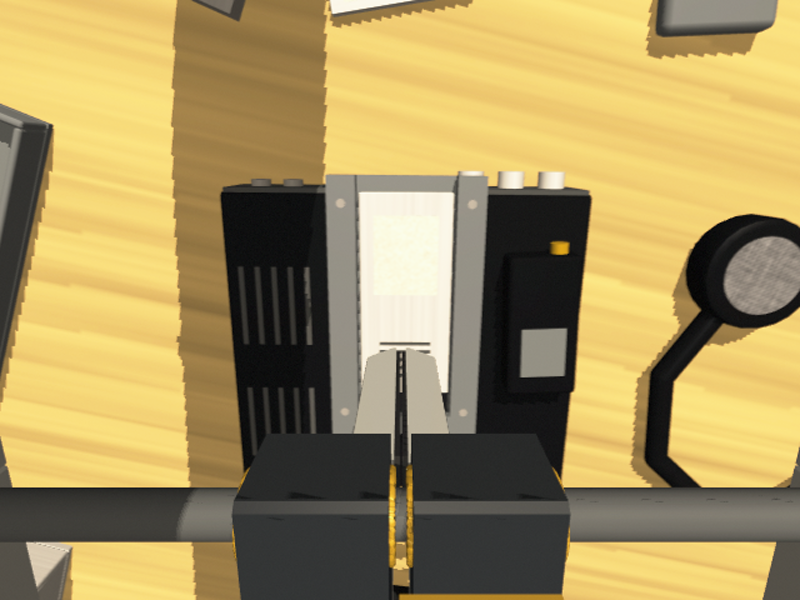

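```bash
python3 - <<'E'
from h import *
im=cv2.imread('pics/w1.png')
a=cv2.resize(im[130:180,250:400],(780,260),interpolation=cv2.INTER_CUBIC)
b=cv2.resize(im[260:345,250:400],(600,340),interpolation=cv2.INTER_CUBIC)
b=cv2.copyMakeBorder(b,0,0,0,180,cv2.BORDER_CONSTANT)
cv2.imwrite('pics/z2.png',np.vstack([a,b]))
E
```

```text
(no output)
```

View pics/z2.png

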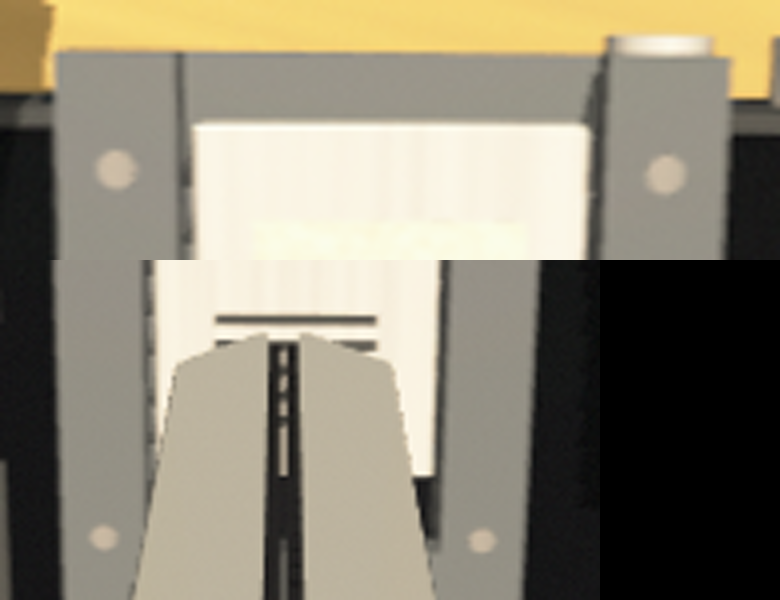

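```bash
cat > fit.py <<'E'
from h import *
from scipy.optimize import least_squares
c=ld('w1')
a=lambda x,y:[250+x/5.2-.4,130+y/5.2-.4]; b=lambda x,y:[250+x/4-.4,260+(y-260)/4-.4]
px=np.array([a(55,53),a(728,58),a(116,170),a(666,175),b(103,538),b(482,541),a(193,123),a(588,125)])
def pose(p):
    return p[:3],R.from_euler('ZY',[p[3],p[4]])
def pts(p):
    s1,s2,f=p[5:8]
    return np.array([[0,-44,10],[0,44,10],[s1,-36,10],[s1,36,10],[s2,-36,10],[s2,36,10],[f,-26,10],[f,26,10]])/1000*[1,1,1]
def res(p):
    t,r=pose(p); 
    return np.r_[(proj(c,r.apply(pts(p))+t)-px).ravel(), p[4]/np.radians(1.2)*.5,(p[2]-.062)/.004*.5]
s=least_squares(res,[.477,.138,.062,.23,0,20,140,6],x_scale=[.01,.01,.01,.1,.1,10,10,10])
cov=np.linalg.inv(s.jac.T@s.jac)*.3
print('edge',s.x[:3],'yaw,pitch deg',np.degrees(s.x[3:5]),s.x[5:],'sd',np.sqrt(np.diag(cov)));print(s.fun)
t,r=pose(s.x); print('thumb',t+r.apply([(s.x[7]+97)/1000,0,.01]),'rear end',t+r.apply([(s.x[7]+130)/1000,0,.01]))
# ribs check in cradle x
for X,Y in [(297,320),(297,345),(285,422),(410,477)]:
    w=ray(c,b(X,Y),t[2]+.01)[0]; print(Y,r.inv().apply(w-t)*1000)
tp=ld('top0');sc=ld('scene0')
P=r.apply(np.array([[0,-44,10],[0,44,10],[155,44,10],[155,-44,10]])/1000)+t
print(proj(tp,P).round(1),proj(sc,P).round(1))
E
python3 fit.py
```

```text
edge [0.4812 0.1405 0.059 ] yaw,pitch deg [12.3993 -0.9924] [ 14.9525 140.1697   8.7084] sd [0.0003 0.0002 0.0011 0.0021 0.0147 0.3688 1.0385 0.3641]
[-0.3878 -0.0814  0.4042  0.1133  0.1961  0.0052 -0.4777 -0.03    0.2616
 -0.0229 -0.1066  0.0128 -0.1239 -0.1401  0.2489  0.1502 -0.4135 -0.3766]
thumb [0.5842 0.1632 0.0708] rear end [0.6165 0.1703 0.0714]
320 [96.5194  0.3362  8.3295]
345 [101.4573   0.39     8.244 ]
422 [116.9649  -1.7009   7.9753]
477 [128.0742  22.1707   7.7829]
[[272.2 236.1]
 [232.4 243.5]
 [221.  175.8]
 [260.  168.8]] [[352.5 241.6]
 [384.  227.9]
 [417.7 277. ]
 [385.1 292.2]]
```

```bash
cat >> h.py <<'E'
def F(n=6):
    f=[]
    for i in range(n):
        env.read_camera('wrist'); o=env.get_obs(); f.append(o['ft_force'])
    f=np.array(f); print('F mean',f.mean(0),'sd',f.std(0),'pos',o['tool_pos'],'t',o['clock'])
E
python3 -c "
from h import *
F(3)
go([.5842,.1632,.079],12.4)"
```

```text
F mean [-0.0239  0.2142  0.0354] sd [0.5359 0.1032 0.324 ] pos [0.5489 0.1566 0.1707] t 2.05
pos [0.5489 0.1566 0.1707] F [ 0.4946  0.2574 -0.2794] w 0.0005534349808269454 shift cm [ 9.1649 -0.1691  3.5976] rot [ 0.8006 -0.0412 -0.0258]
```

Emit:
play_rows:
  commands: "1 3 -0.1 3.6 0.8 0 0;1 6 -0.1 3.6 0.8 0 0;1 8.5 -0.1 3.6 0.8 0 0;1 9.1 -0.1 3.6 0.8 0 0;1 9.1 -0.1 3.6 0.8 0 0"

```text
clock: 2.55
tool_pos: [0.5831, 0.1648, 0.0794]
ee_rot: [2.818, 1.569, 3.036]
ft_force: [-0.9, -0.4, 1.4]
gripper_width: 0.0006
```

```bash
python3 -c "
from h import *
p=[]
for i in range(8):
    c=env.read_camera('wrist'); o=env.get_obs(); p.append(np.r_[o['tool_pos']*1000,o['ft_force'],o['clock'],o['ee_rot'][1]])
print(np.array(p))
print(env.get_obs()['tool_pos'],env.get_obs()['tool_pos'])
go([.5842,.1632,.079],12.4)"
```

```text
[[584.096  164.8018  80.4759   0.2141   0.6053   1.1753   2.6      1.57  ]
 [584.7088 164.6965  81.0642   0.3015  -0.0942  -0.7758   2.65     1.5692]
 [584.9777 164.6088  81.3291  -0.9937  -0.2176   0.1562   2.7      1.5686]
 [585.0464 164.4109  81.3489   0.7018  -0.0584   0.5458   2.75     1.5685]
 [584.9722 164.2912  81.2428  -0.3415  -0.277   -0.0382   2.8      1.5687]
 [584.8318 164.1594  81.005   -0.8481   0.0909  -0.1203   2.85     1.5691]
 [584.7004 164.0701  80.7652   0.5079   0.5099  -0.2765   2.9      1.5695]
 [584.534  163.9462  80.5086   0.1034   0.0592  -0.9995   2.95     1.5699]]
[0.5845 0.1639 0.0805] [0.5845 0.1639 0.0805]
pos [0.5845 0.1639 0.0805] F [ 0.1034  0.0592 -0.9995] w 0.000532922612909374 shift cm [ 0.1508 -0.0658 -0.0487] rot [-0.0049  0.0388 -0.0317]
```

Emit:
play_rows:
  commands: "1 0.05 0 0 0 0 0;1 0.1 0 0 0 0 0;1 0.15 -0.03 0 0 0 0;1 0.2 -0.06 0 0 0 0;1 0.25 -0.06 0 0 0 0;1 0.3 -0.06 0 0 0 0;1 0.35 -0.06 0 0 0 0;1 0.4 -0.06 0 0 0 0;1 0.45 -0.06 0 0 0 0;1 0.5 -0.06 0 0 0 0"

```text
clock: 3.95
tool_pos: [0.5847, 0.1634, 0.0755]
ee_rot: [0.667, 1.57, 0.883]
ft_force: [-0.6, -0.4, -0.1]
gripper_width: 0.0003
```

```bash
python3 -c "
from h import *
F(6)"
```

```text
F mean [ 0.1507  0.0713 -0.4335] sd [0.3127 0.4605 0.5138] pos [0.5847 0.1634 0.0755] t 4.25
```

Settled, no contact. Descend slowly.

Emit:
play_rows:
  commands: "1 0.03 0 0 0 0 0;1 0.06 0 0 0 0 0;1 0.09 0 0 0 0 0;1 0.12 0 0 0 0 0;1 0.15 0 0 0 0 0;1 0.18 0 0 0 0 0;1 0.21 0 0 0 0 0;1 0.24 0 0 0 0 0;1 0.27 0 0 0 0 0;1 0.3 0 0 0 0 0"

```text
clock: 5.25
tool_pos: [0.5846, 0.1634, 0.0725]
ee_rot: [0.718, 1.57, 0.934]
ft_force: [-0.8, 0.6, -0.7]
gripper_width: 0.0002
```

```bash
python3 -c "
from h import *
F(4)"
```

```text
F mean [ 0.1494 -0.1231  0.1746] sd [0.519  0.323  0.5816] pos [0.5847 0.1634 0.0725] t 5.45
```

Emit:
play_rows:
  commands: "1 0.02 0 0 0 0 0;1 0.04 0 0 0 0 0;1 0.06 0 0 0 0 0;1 0.08 0 0 0 0 0;1 0.1 0 0 0 0 0;1 0.12 0 0 0 0 0;1 0.14 0 0 0 0 0;1 0.16 0 0 0 0 0;1 0.18 0 0 0 0 0;1 0.2 0 0 0 0 0"

```text
clock: 6.45
tool_pos: [0.5847, 0.1634, 0.0705]
ee_rot: [0.656, 1.57, 0.872]
ft_force: [-0.1, 0.2, 0.4]
gripper_width: 0.0001
```

```bash
python3 -c "
from h import *
F(4)"
```

```text
F mean [-0.3166 -0.1662  0.313 ] sd [0.3316 0.4988 0.5644] pos [0.5847 0.1634 0.0706] t 6.65
```

Emit:
play_rows:
  commands: "1 0.015 0 0 0 0 0;1 0.03 0 0 0 0 0;1 0.045 0 0 0 0 0;1 0.06 0 0 0 0 0;1 0.075 0 0 0 0 0;1 0.09 0 0 0 0 0;1 0.105 0 0 0 0 0;1 0.12 0 0 0 0 0;1 0.135 0 0 0 0 0;1 0.15 0 0 0 0 0"

```text
clock: 7.65
tool_pos: [0.5847, 0.1634, 0.069]
ee_rot: [0.652, 1.57, 0.868]
ft_force: [0.1, -0.6, 0.7]
gripper_width: 0.0004
```

```bash
python3 -c "
from h import *
F(4)"
```

```text
F mean [-0.2126 -0.0747  0.0211] sd [0.4726 0.4781 0.6484] pos [0.5847 0.1634 0.069 ] t 7.85
```

Emit:
play_rows:
  commands: "1 0.015 0 0 0 0 0;1 0.03 0 0 0 0 0;1 0.045 0 0 0 0 0;1 0.06 0 0 0 0 0;1 0.075 0 0 0 0 0;1 0.09 0 0 0 0 0;1 0.105 0 0 0 0 0;1 0.12 0 0 0 0 0;1 0.135 0 0 0 0 0;1 0.15 0 0 0 0 0"

```text
clock: 8.85
tool_pos: [0.5848, 0.1634, 0.0677]
ee_rot: [0.553, 1.57, 0.769]
ft_force: [-0.6, 0.3, 4.0]
gripper_width: 0.0005
```

```bash
python3 -c "
from h import *
F(4)"
```

```text
F mean [-0.6764 -0.338   4.434 ] sd [0.4383 0.3481 0.3388] pos [0.5848 0.1634 0.0677] t 9.05
```

```bash
python3 -c "
from h import *
F(4);F(4)"
```

```text
F mean [-1.0005  0.0916  4.757 ] sd [0.4586 0.1117 0.3923] pos [0.5848 0.1634 0.0676] t 9.25
F mean [-0.6478 -0.0615  5.1148] sd [0.327  0.4379 0.4766] pos [0.5848 0.1634 0.0676] t 9.45
```

Emit:
play_rows:
  commands: "1 0.01 0 0 0 0 0;1 0.02 0 0 0 0 0;1 0.03 0 0 0 0 0;1 0.04 0 0 0 0 0;1 0.04 0 0 0 0 0;1 0.04 0 0 0 0 0"

```text
clock: 10.05
tool_pos: [0.5848, 0.1634, 0.0674]
ee_rot: [0.537, 1.57, 0.753]
ft_force: [-1.8, 0.5, 6.7]
gripper_width: 0.0007
```

```bash
python3 -c "
from h import *
F(4);F(4)"
```

```text
F mean [-1.4222 -0.2655  6.6945] sd [0.4109 0.2503 0.4094] pos [0.5848 0.1634 0.0674] t 10.25
F mean [-1.0762  0.0658  6.5369] sd [0.5172 0.4279 0.5475] pos [0.5848 0.1634 0.0675] t 10.45
```

Emit:
play_rows:
  commands: "1 0.01 0 0 0 0 0;1 0.02 0 0 0 0 0;1 0.03 0 0 0 0 0;1 0.04 0 0 0 0 0;1 0.04 0 0 0 0 0;1 0.04 0 0 0 0 0"

```text
clock: 11.05
tool_pos: [0.5849, 0.1635, 0.0674]
ee_rot: [0.497, 1.569, 0.713]
ft_force: [-1.4, 0.1, 7.3]
gripper_width: 0.0005
```

```bash
python3 -c "
from h import *
F(4);F(5)"
```

```text
F mean [-1.4866 -0.8415  7.0499] sd [0.3048 0.4334 0.3047] pos [0.5848 0.1634 0.0673] t 11.25
F mean [-1.2575 -0.1126  6.5142] sd [0.6486 0.5166 0.4146] pos [0.5848 0.1635 0.0674] t 11.5
```

Emit:
play_rows:
  commands: "1 0.03 0 0 0 0 0;1 0.04 0 0 0 0 0;1 0.05 0 0 0 0 0;1 0.06 0 0 0 0 0;1 0.06 0 0 0 0 0;1 0.06 0 0 0 0 0;1 0.06 0 0 0 0 0;1 0.06 0 0 0 0 0"

```text
clock: 12.3
tool_pos: [0.5849, 0.1634, 0.0672]
ee_rot: [0.459, 1.569, 0.675]
ft_force: [-1.6, -0.9, 7.2]
gripper_width: 0.0001
```

```bash
python3 -c "
from h import *
F(4);F(4)"
```

```text
F mean [-1.7708 -0.4734  8.107 ] sd [0.1972 0.4332 0.6559] pos [0.5849 0.1634 0.0672] t 12.5
F mean [-1.6516 -0.3971  7.9455] sd [0.2618 0.4083 0.642 ] pos [0.5849 0.1634 0.0672] t 12.7
```

Emit:
play_rows:
  commands: "1 0.04 0 0 0 0 0;1 0.05 0 0 0 0 0;1 0.06 0 0 0 0 0;1 0.07 0 0 0 0 0;1 0.07 0 0 0 0 0;1 0.07 0 0 0 0 0;1 0.07 0 0 0 0 0;1 0.07 0 0 0 0 0;1 0.07 0 0 0 0 0"

```text
clock: 13.6
tool_pos: [0.5849, 0.1635, 0.0671]
ee_rot: [0.429, 1.569, 0.645]
ft_force: [-1.6, -0.7, 8.7]
gripper_width: 0.0003
```

```bash
python3 -c "
from h import *
F(4);F(4)"
```

```text
F mean [-1.8965 -0.3656  8.9338] sd [0.5873 0.1667 0.0912] pos [0.5849 0.1635 0.0671] t 13.8
F mean [-1.839  -0.0619  8.3785] sd [0.716  0.1984 0.2633] pos [0.5849 0.1634 0.0671] t 14.0
```

Emit:
play_rows:
  commands: "1 0.06 0 -0.05 0 0 0;1 0.065 0 -0.12 0 0 0;1 0.065 0 -0.2 0 0 0;1 0.067 0 -0.3 0 0 0;1 0.068 0 -0.4 0 0 0;1 0.07 0 -0.5 0 0 0;1 0.072 0 -0.6 0 0 0;1 0.075 0 -0.7 0 0 0;1 0.077 0 -0.8 0 0 0;1 0.077 0 -0.8 0 0 0"

```text
clock: 15.0
tool_pos: [0.5806, 0.1627, 0.0675]
ee_rot: [0.128, 1.562, 0.345]
ft_force: [2.7, 0.7, 6.9]
gripper_width: 0.0007
```

```bash
python3 -c "
from h import *
c=snap('wrist','w2');F(5)
cv2.imwrite('pics/w2z.png',cv2.resize(c['image'][80:320,200:440,::-1],(600,600),interpolation=2))
go([0.5849,.1635,.067],12.4)"
```

```text
F mean [3.2947 0.55   6.0467] sd [0.4233 0.2631 0.4256] pos [0.5806 0.1627 0.0675] t 15.3
pos [0.5806 0.1627 0.0675] F [2.7875 0.1936 6.2643] w 0.00027089853907047933 shift cm [ 0.0544 -0.01    0.4347] rot [-0.0147  0.4991 -0.0648]
```

View pics/w2z.png

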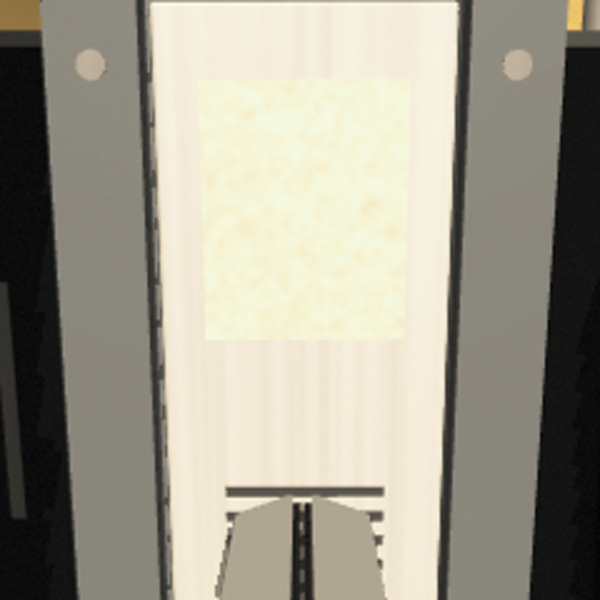

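Emit:
play_rows:
  commands: "1 0.06 0 -0.1 0 0 0;1 0.07 0 -0.2 0 0 0;1 0.09 0 -0.3 0 0 0;1 0.11 0 -0.4 0 0 0;1 0.12 0 -0.5 0 0 0;1 0.13 0 -0.65 0 0 0;1 0.13 0 -0.8 0 0 0;1 0.13 0 -0.95 0 0 0;1 0.13 0 -1.1 0 0 0;1 0.13 0 -1.25 0 0 0"

```text
clock: 16.3
tool_pos: [0.5724, 0.1611, 0.0675]
ee_rot: [0.102, 1.554, 0.318]
ft_force: [4.1, 0.2, 6.8]
gripper_width: 0.0006
```

```bash
python3 -c "
from h import *
F(4)
go([0.5849,.1635,.067],12.4)"
```

```text
F mean [4.1123 0.8836 6.384 ] sd [0.5143 0.2224 0.3457] pos [0.5721 0.161  0.0674] t 16.5
pos [0.5721 0.161  0.0674] F [3.2263 0.6811 6.0126] w 0.00046045658336179494 shift cm [ 0.0646 -0.0296  1.3081] rot [-0.0179  0.9291 -0.0959]
```

Emit:
play_rows:
  commands: "1 0.07 0 -0.1 0 0.2 0;1 0.09 0 -0.2 0 0.4 0;1 0.11 0 -0.3 0 0.6 0;1 0.14 0 -0.4 0 0.8 0;1 0.16 0 -0.5 0 0.9 0;1 0.18 0 -0.65 0 0.9 0;1 0.18 0 -0.8 0 0.9 0;1 0.18 0 -0.95 0 0.9 0;1 0.18 0 -1.1 0 0.9 0;1 0.18 0 -1.25 0 0.9 0"

```text
clock: 17.5
tool_pos: [0.5648, 0.1596, 0.0672]
ee_rot: [0.219, 1.56, 0.435]
ft_force: [5.3, 1.0, 6.8]
gripper_width: 0.0004
```

```bash
python3 -c "
from h import *
c=snap('wrist','w3');F(4)
go([0.5849,.1635,.067],12.4)
cv2.imwrite('pics/w3z.png',cv2.resize(c['image'][0:320,200:440,::-1],(450,600),interpolation=2))"
```

```text
F mean [4.0551 1.1527 7.9114] sd [0.1666 0.1055 0.5766] pos [0.5645 0.1595 0.0672] t 17.75
pos [0.5645 0.1595 0.0672] F [3.9946 1.0373 8.6372] w -5.4867485381295054e-05 shift cm [ 0.0373 -0.0501  2.0799] rot [-0.0249  0.5708 -0.1337]
```

View pics/w3z.png

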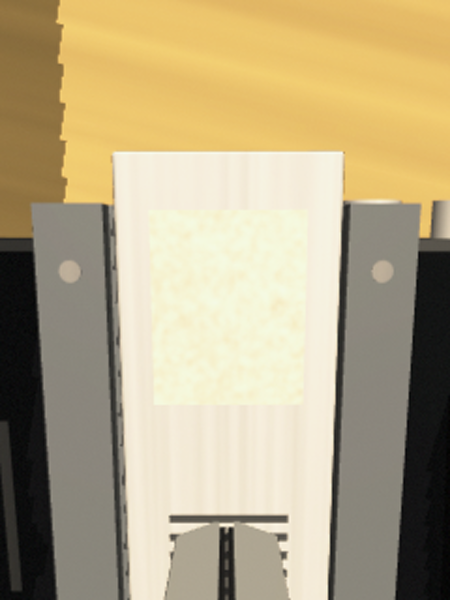

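Emit:
play_rows:
  commands: "1 0.08 0 -0.1 0 0.2 0;1 0.1 0 -0.25 0 0.5 0;1 0.13 0 -0.4 0 0.8 0;1 0.16 0 -0.55 0 0.9 0;1 0.18 0 -0.7 0 0.9 0;1 0.19 -0.02 -0.9 0 0.9 0;1 0.19 -0.03 -1.1 0 0.9 0;1 0.19 -0.03 -1.3 0 0.9 0;1 0.19 -0.03 -1.5 0 0.9 0;1 0.19 -0.03 -1.65 0 0.9 0"

```text
clock: 18.75
tool_pos: [0.5537, 0.1572, 0.067]
ee_rot: [0.553, 1.565, 0.769]
ft_force: [5.1, 1.0, 8.7]
gripper_width: 0.0004
```

```bash
python3 -c "
from h import *
F(4)
go([0.5849,.1635,.067],12.4)"
```

```text
F mean [4.0976 0.965  8.7685] sd [0.3197 0.3532 0.3938] pos [0.5534 0.1571 0.067 ] t 18.95
pos [0.5534 0.1571 0.067 ] F [4.2143 1.36   8.8674] w 0.000368122847841681 shift cm [ 0.0105 -0.0551  3.2146] rot [-0.0257  0.2578 -0.181 ]
```

Emit:
play_rows:
  commands: "1 0.08 0 -0.1 0 0.1 0;1 0.1 0 -0.25 0 0.3 0;1 0.13 0 -0.4 0 0.5 0;1 0.15 0 -0.55 0 0.6 0;1 0.17 0 -0.7 0 0.6 0;1 0.18 -0.02 -0.9 0 0.6 0;1 0.18 -0.04 -1.1 0 0.6 0;1 0.18 -0.04 -1.3 0 0.6 0;1 0.18 -0.04 -1.5 0 0.6 0;1 0.18 -0.04 -1.65 0 0.6 0"

```text
clock: 19.95
tool_pos: [0.5424, 0.1547, 0.0669]
ee_rot: [0.723, 1.565, 0.939]
ft_force: [4.6, 0.7, 7.7]
gripper_width: 0.0006
```

```bash
python3 -c "
from h import *
F(4)
go([0.5849,.1635,.067],12.4)"
```

```text
F mean [4.2302 1.2317 8.5201] sd [0.2908 0.3562 0.3594] pos [0.5422 0.1546 0.0668] t 20.15
pos [0.5422 0.1546 0.0668] F [4.0951 1.121  9.1206] w 0.000557123629436269 shift cm [-0.0025 -0.0465  4.366 ] rot [-0.0372  0.2215 -0.2288]
```

Emit:
play_rows:
  commands: "1 0.08 0 -0.1 0 0.1 0;1 0.1 0 -0.25 0 0.3 0;1 0.13 0 -0.4 0 0.5 0;1 0.15 0 -0.6 0 0.6 0;1 0.17 0 -0.8 0 0.6 0;1 0.18 -0.02 -1.0 0 0.6 0;1 0.18 -0.04 -1.2 0 0.6 0;1 0.18 -0.04 -1.4 0 0.6 0;1 0.18 -0.04 -1.6 0 0.6 0;1 0.18 -0.04 -1.75 0 0.6 0"

```text
clock: 21.15
tool_pos: [0.5301, 0.1519, 0.0666]
ee_rot: [0.924, 1.565, 1.14]
ft_force: [4.6, 1.2, 8.3]
gripper_width: 0.0001
```

```bash
python3 -c "
from h import *
c=snap('wrist','w4');F(4)
go([0.5849,.1635,.067],12.4)
cv2.imwrite('pics/w4z.png',cv2.resize(c['image'][0:320,200:440,::-1],(450,600),interpolation=2))"
```

```text
F mean [3.9259 0.999  8.8336] sd [0.4548 0.5883 0.6178] pos [0.5298 0.1519 0.0666] t 21.4
pos [0.5298 0.1519 0.0666] F [4.5573 0.9229 8.4576] w 0.00031722915401763744 shift cm [-0.0272 -0.043   5.6306] rot [-0.0378  0.1693 -0.2748]
```

View pics/w4z.png

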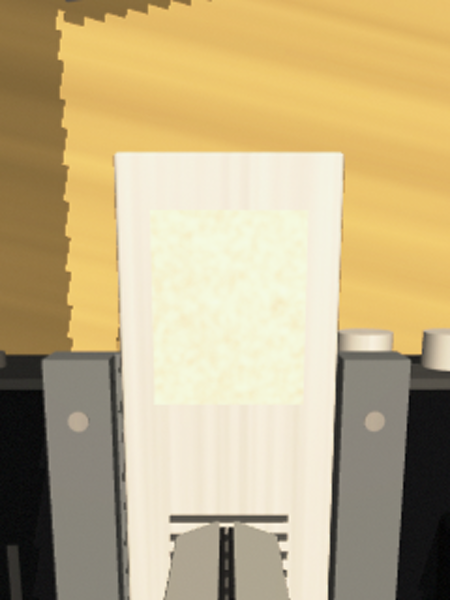

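Emit:
play_rows:
  commands: "1 0.02 0 0 0 0 0;1 -0.05 0 0 0 0 0;1 -0.2 0 0 0 0 0;1 -0.5 0 0 0 0 0;1 -1 0 0 0 0 0;1 -1.7 0 0 0 0 0;1 -2.5 0 0 0 0 0;1 -3.2 0 0 0 0 0;1 -3.5 0 0 0 0 0"

```text
clock: 22.3
tool_pos: [0.5303, 0.1518, 0.1027]
ee_rot: [0.829, 1.564, 1.044]
ft_force: [-0.4, -0.4, 0.4]
gripper_width: 0.0004
```

Emit:
play_rows:
  commands: "-1 0 0 -1 0 0 0;-1 0 0 -2.2 0 0 0;-1 0 0 -3.5 0 0 0;-1 0 0 -4.8 0 0 0;-1 0 0 -5.8 0 0 0;-1 0 0 -6.2 0 0 0;-1 0 0 -6.2 0 0 0;-1 0 0 -6.2 0 0 0"

```text
clock: 23.1
tool_pos: [0.4703, 0.1387, 0.1025]
ee_rot: [0.748, 1.563, 0.964]
ft_force: [0.1, 0.4, -0.3]
gripper_width: 0.0613
```

```bash
python3 -c "
from h import *
c=snap('wrist','w5');F(4)
go([0.469,.1386,.085],12.2)
go([0.469,.1386,.058],12.2)
t=snap('top','t5')
cv2.imwrite('pics/w5z.png',np.hstack([cv2.resize(c['image'][80:400,160:480,::-1],(400,400),interpolation=2),cv2.resize(t['image'][125:265,180:320,::-1],(400,400),interpolation=2)]))"
```

```text
F mean [-0.0668 -0.3693 -0.1926] sd [0.2233 0.5518 0.816 ] pos [0.4701 0.1386 0.1023] t 23.35
pos [0.4701 0.1386 0.1023] F [-0.3067 -0.0205  0.681 ] w 0.08095146238782315 shift cm [ 1.7342  0.0125 -0.1136] rot [ 0.1551  0.2722 -0.2843]
pos [0.4701 0.1386 0.1023] F [-0.3067 -0.0205  0.681 ] w 0.08095146238782315 shift cm [ 4.4341 -0.0009 -0.1264] rot [ 0.1551  0.2722 -0.2843]
```

View pics/w5z.png

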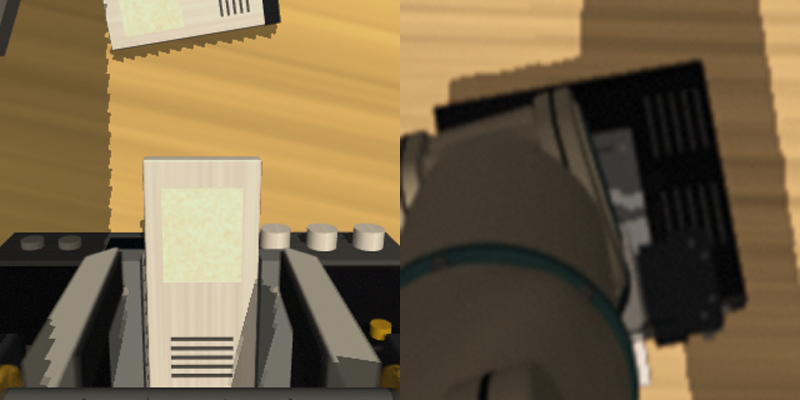

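Emit:
play_rows:
  commands: "-1 0.8 0 -0.1 0.15 0.3 -0.3;-1 1.6 0 -0.13 0.15 0.3 -0.3;-1 2.4 0 -0.13 0.15 0.3 -0.3;-1 3.1 0 -0.13 0.15 0.3 -0.3;-1 3.7 0 -0.13 0.15 0.3 -0.3;-1 4.1 0 -0.13 0.15 0.3 -0.3;-1 4.3 0 -0.13 0.15 0.3 -0.3;-1 4.4 0 -0.13 0.15 0.3 -0.3;-1 4.4 0 -0.13 0.15 0.3 -0.3;-1 4.4 0 -0.13 0.15 0.3 -0.3"

```text
clock: 24.4
tool_pos: [0.4691, 0.1386, 0.0585]
ee_rot: [-1.966, 1.571, -1.753]
ft_force: [0.7, 0.3, 0.4]
gripper_width: 0.0942
```

```bash
python3 -c "
from h import *
F(8)
go([0.469,.1386,.058],12.2)"
```

```text
F mean [-0.0617  0.0383 -0.2199] sd [0.5563 0.385  0.5989] pos [0.4689 0.1386 0.0584] t 24.8
pos [0.4689 0.1386 0.0584] F [-1.1121 -0.0751 -1.5555] w 0.09400615042699564 shift cm [ 0.0396 -0.0004  0.0088] rot [ 0.0059 -0.0259  0.0147]
```

Emit:
play_rows:
  commands: "-0.6 0.06 0 0 0 0 0;-0.3 0.06 0 0 0 0 0;-0.1 0.06 0 0 0 0 0;0 0.06 0 0 0 0 0;1 0.06 0 0 0 0 0;1 0.06 0 0 0 0 0;1 0.06 0 0 0 0 0;1 0.06 0 0 0 0 0;1 0.06 0 0 0 0 0;1 0.06 0 0 0 0 0"

```text
clock: 25.8
tool_pos: [0.4689, 0.1386, 0.0578]
ee_rot: [-2.664, 1.57, -2.451]
ft_force: [-1.0, -0.1, 0.5]
gripper_width: 0.0515
```

```bash
python3 -c "
from h import *
F(4)
go([0.469,.1386,.058],12.2)"
```

```text
F mean [-0.4559  0.2529 -0.1132] sd [0.4597 0.4209 0.3516] pos [0.4689 0.1386 0.0578] t 26.0
pos [0.4689 0.1386 0.0578] F [-0.2613  0.0154 -0.5269] w 0.05172772842771351 shift cm [-0.0221 -0.0028  0.0134] rot [ 0.0109 -0.0309  0.0145]
```

Emit:
play_rows:
  commands: "1 -0.1 0 0 0 0 0;1 -0.2 0 0 0 0 0;1 -0.4 0 0 0 0 0;1 -0.7 0 0 0 0 0;1 -1.1 0 0 0 0 0;1 -1.6 0 0 0 0 0;1 -2.2 0 0 0 0 0;1 -2.8 0 0 0 0 0;1 -3.4 0 0 0 0 0;1 -4 0 0 0 0 0"

```text
clock: 27.0
tool_pos: [0.469, 0.1386, 0.0984]
ee_rot: [-2.403, 1.57, -2.19]
ft_force: [0.8, -0.2, -1.9]
gripper_width: 0.0514
```

```bash
python3 -c "
from h import *
c=snap('wrist','w6');F(5)
t=ld('top0')
# tray fit
from scipy.optimize import least_squares
px=np.array([[372,152],[437,161],[425,249],[356,240]])
def f(p):
    r=R.from_euler('z',p[2]); P=r.apply([[.1,.08,.028],[.1,-.08,.028],[-.1,-.08,.028],[-.1,.08,.028]])+[p[0],p[1],0]
    return (proj(t,P)-px).ravel()
s=least_squares(f,[.59,-.185,-.15]); print('tray',s.x[:2],np.degrees(s.x[2]),s.fun)
s2=snap('scene','s6')
r=R.from_euler('z',s.x[2]);print(proj(s2,r.apply([[.1,.08,.028],[.1,-.08,.028],[-.1,-.08,.028],[-.1,.08,.028]])+[s.x[0],s.x[1],0]))
im=s2['image'][:,:,::-1]
cv2.imwrite('pics/w6z.png',np.hstack([cv2.resize(c['image'][80:400,160:480,::-1],(400,400),interpolation=2),cv2.resize(im[200:400,200:400],(400,400),interpolation=2)]))"
```

```text
F mean [ 0.1281  0.2006 -2.546 ] sd [0.5672 0.3867 0.5183] pos [0.4687 0.1386 0.0976] t 27.3
tray [ 0.5912 -0.1851] -7.866997825506884 [-2.3935  1.7264 -0.0676  3.6648  1.384  -1.3368  0.9894 -3.7714]
[[285.2822 348.1916]
 [214.0971 355.6493]
 [211.5386 277.6103]
 [277.7604 271.158 ]]
```

View pics/w6z.png

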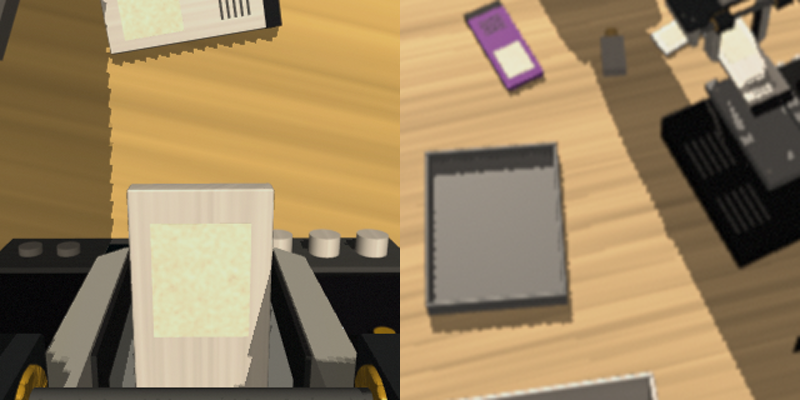

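```bash
python3 -c "
from h import *
go([0.56,-.181,.11],-8)"
```

```text
pos [0.4687 0.1386 0.0976] F [-0.4031  1.1561 -2.9767] w 0.05186891494231227 shift cm [ -1.2369 -33.166    2.1646] rot [20.2133 -0.0567  0.028 ]
```

Emit:
play_rows:
  commands: "1 -0.4 -0.5 0 0 0 0;1 -0.8 -1.5 0.1 1 0 0;1 -1.2 -3 0.2 3 0 0;1 -1.2 -5 0.3 5 0 0;1 -1.2 -7.5 0.5 7 0 0;1 -1.2 -10 0.7 9 0 0;1 -1.2 -12.5 0.8 11 0 0;1 -1.2 -15 1 13 0 0;1 -1.2 -17 1.1 14.5 0 0;1 -1.2 -18 1.2 15 0 0"

```text
clock: 28.35
tool_pos: [0.5188, -0.0388, 0.1099]
ee_rot: [-1.673, 1.569, -1.728]
ft_force: [-0.8, -0.9, -2.0]
gripper_width: 0.0513
```

```bash
python3 -c "
from h import *
go([0.56,-.181,.11],-8)"
```

```text
pos [ 0.5188 -0.0388  0.1099] F [-0.8323 -0.8554 -1.9752] w 0.05134876547995498 shift cm [  0.0228 -13.968    4.8919] rot [ 4.8553 -0.0075  0.1257]
```

Emit:
play_rows:
  commands: "1 0 -2 0.7 1 0 0.1;1 0 -4.2 1.5 2 0 0.1;1 0 -6.5 2.3 3 0 0.1;1 0 -8.8 3.1 4 0 0.1;1 0 -11 3.9 4.5 0 0.1;1 0 -12.7 4.5 4.9 0 0.1;1 0 -13.6 4.8 4.9 0 0.1;1 0 -14 4.9 4.9 0 0.1;1 0 -14 4.9 4.9 0 0.1;1 0 -14 4.9 4.9 0 0.1"

```text
clock: 29.35
tool_pos: [0.5598, -0.1798, 0.1101]
ee_rot: [2.512, 1.57, 2.373]
ft_force: [0.2, 0.8, -2.2]
gripper_width: 0.0516
```

```bash
python3 -c "
from h import *
c=snap('wrist','w7');F(4)
s=snap('scene','s7')
go([0.56,-.181,.0065],-8)
cv2.imwrite('pics/w7z.png',np.hstack([cv2.resize(c['image'][:,:,::-1],(440,330),interpolation=2),cv2.resize(s['image'][180:400,170:410,::-1],(360,330),interpolation=2)]))"
```

```text
F mean [ 0.1385  0.3695 -2.7679] sd [0.514  0.2661 0.6405] pos [ 0.5601 -0.1805  0.1103] t 29.6
pos [ 0.5601 -0.1807  0.1103] F [ 0.4229  0.1122 -2.4198] w 0.05112032930578417 shift cm [10.3782 -0.0262 -0.0057] rot [ 0.004  -0.009   0.0145]
```

View pics/w7z.png

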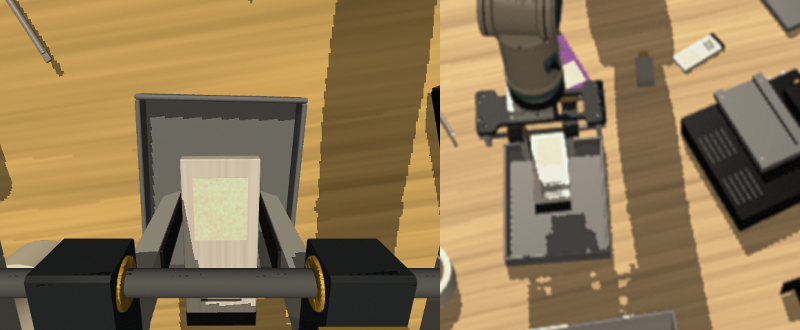

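Emit:
play_rows:
  commands: "1 0.6 0 0 0 0 0;1 1.6 0 0 0 0 0;1 2.8 0 0 0 0 0;1 4 0 0 0 0 0;1 5.2 0 0 0 0 0;1 6.4 0 0 0 0 0;1 7.5 0 0 0 0 0;1 8.4 0 0 0 0 0;1 9 0 0 0 0 0;1 9.2 0 0 0 0 0"

```text
clock: 30.65
tool_pos: [0.5597, -0.1807, 0.0175]
ee_rot: [-3.029, 1.57, 3.114]
ft_force: [0.7, -0.9, -3.1]
gripper_width: 0.052
```

```bash
python3 -c "
from h import *
F(5)"
```

```text
F mean [ 0.2941  0.0138 -2.4098] sd [0.5568 0.4482 0.4141] pos [ 0.5606 -0.1809  0.0188] t 30.9
```

Emit:
play_rows:
  commands: "1 0.1 0 0 0 0 0;1 0.2 0 0 0 0 0;1 0.3 0 0 0 0 0;1 0.4 0 0 0 0 0;1 0.5 0 0 0 0 0;1 0.6 0 0 0 0 0;1 0.7 0 0 0 0 0;1 0.8 0 0 0 0 0;1 0.9 0 0 0 0 0;1 1 0 0 0 0 0"

```text
clock: 31.9
tool_pos: [0.5605, -0.1809, 0.0087]
ee_rot: [-0.46, 1.57, -0.6]
ft_force: [0.5, 0.3, -2.2]
gripper_width: 0.0513
```

```bash
python3 -c "
from h import *
F(5)"
```

```text
F mean [ 0.0217  0.2447 -2.6985] sd [0.4371 0.7081 0.2798] pos [ 0.5606 -0.1809  0.0088] t 32.15
```

Emit:
play_rows:
  commands: "1 0.03 0 0 0 0 0;1 0.06 0 0 0 0 0;1 0.09 0 0 0 0 0;1 0.12 0 0 0 0 0;1 0.15 0 0 0 0 0;1 0.18 0 0 0 0 0;1 0.2 0 0 0 0 0;1 0.22 0 0 0 0 0"

```text
clock: 32.95
tool_pos: [0.5606, -0.1809, 0.0066]
ee_rot: [-0.421, 1.57, -0.56]
ft_force: [0.6, 0.1, -2.7]
gripper_width: 0.0518
```

```bash
python3 -c "
from h import *
F(5)"
```

```text
F mean [-0.3682  0.1371 -1.7433] sd [0.4931 0.3486 0.4628] pos [ 0.5605 -0.181   0.0066] t 33.2
```

Emit:
play_rows:
  commands: "1 0.01 0 0 0 0 0;1 0.03 0 0 0 0 0;1 0.05 0 0 0 0 0;1 0.06 0 0 0 0 0;1 0.07 0 0 0 0 0;1 0.07 0 0 0 0 0"

```text
clock: 33.8
tool_pos: [0.5606, -0.1809, 0.0064]
ee_rot: [-0.362, 1.57, -0.502]
ft_force: [-1.4, 1.8, 5.3]
gripper_width: 0.0513
```

```bash
python3 -c "
from h import *
F(5)"
```

```text
F mean [-1.647   0.5761  5.4054] sd [0.297  0.3448 0.6383] pos [ 0.5606 -0.1809  0.0064] t 34.05
```

Emit:
play_rows:
  commands: "0 0 0 0 0 0 0;-0.2 0 0 0 0 0 0;-0.4 0 0 0 0 0 0;-0.6 0 0 0 0 0 0;-0.7 -0.02 0 0 0 0 0;-0.7 -0.05 0 0 0 0 0;-0.7 -0.3 0 0 0 0 0;-0.7 -1 0 0 0 0 0;-0.7 -2 0 0 0 0 0;-0.7 -4 0 0 0 0 0"

```text
clock: 35.05
tool_pos: [0.5597, -0.1806, 0.0465]
ee_rot: [-3.008, 1.57, 3.136]
ft_force: [0.2, 0.2, 0.3]
gripper_width: 0.0801
```

Emit:
play_rows:
  commands: "-0.7 -3 0 0 0 0 0;-0.7 -6 0 -1 0 0 0;-0.7 -9 0 -3 0 0 0;-0.7 -12 0 -5 0 0 0;-0.7 -12 0 -6 0 0 0;-0.7 -12 0 -6 0 0 0;-0.7 -12 0 -6 0 0 0;-0.7 -12 0 -6 0 0 0"

```text
clock: 35.85
tool_pos: [0.5007, -0.1721, 0.1657]
ee_rot: [3.087, 1.569, 2.948]
ft_force: [1.2, 0.2, 0.0]
gripper_width: 0.0799
```

```bash
python3 -c "
from h import *
c=snap('wrist','w8');F(4)
s=snap('scene','s8')
cv2.imwrite('pics/w8z.png',np.hstack([cv2.resize(c['image'][:,:,::-1],(440,330),interpolation=2),cv2.resize(s['image'][180:400,170:410,::-1],(360,330),interpolation=2)]))"
```

```text
F mean [ 0.0775  0.1218 -0.3149] sd [0.4898 0.198  0.3542] pos [ 0.5005 -0.1722  0.1659] t 36.1
```

View pics/w8z.png

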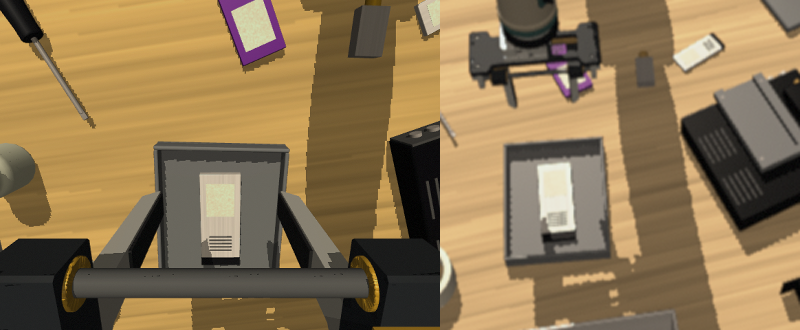

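```bash
python3 -c "
from h import *
s=ld('s8'); print(ray(s,[[170+(557-440)/1.5,180+202/1.5]],.015))
print(env.close_job())"
```

```text
[[ 0.5927 -0.1846  0.015 ]]
the job is handed in; nothing more can be done
None
```

The cartridge is in the carrying tray, lying flat, lengthways and label up, and it has been let go. I handed the job in at about 36 s; no verdict was reported.

- **Sliding:** I pressed on the thumb-grip ribs with closed fingers. The force had settled at about 8.7 N before I dragged. The cartridge moved about 56 mm without slipping under the fingers. The averaged force was 6.0–6.4 N in the first two steps, lower than I wanted but never below 6 N on average, and 7.9–8.8 N after that. With the cartridge's weight, that stays well under the 16 N limit. It ended with about 47 mm sticking out.
- **Grasping and placing:** I gripped the overhanging part from above; the jaws read about 51.7 mm on the 52 mm width. I lifted it with a load of about 2.6 N, so roughly 0.26 kg. I lowered it until it touched the tray floor at about 5 N, then opened the jaws and withdrew.

**Last checks:** In the final images the cartridge lies in line with the tray. Its centre measured (0.593, -0.185) against my tray centre estimate of (0.591, -0.185). The arm was clear with no force on it, and the things still in view looked undisturbed.

**Disagreement:** My image-based depth readings of the cartridge were about 5 mm off the arm's own position readings. The offset was the same before and after the grasp, so I took it as a measuring bias and not a slip.

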